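# Make up two joiner's job kits in their foam trays

### The job

Make up the two job kits from the stock lying about on the bench: the carpenter's pencil, the dowel bundle and the larger block (for tapping dowels home) go into the tray with three pockets, the pliers and the smaller block (for sanding) into the tray with two. Lay each thing flat and fully down in the pocket that is cut to its size.

Things in the scene. Friction and masses are not known exactly. Their poses are not given: they have to be found in the camera images.
- tray_three: Tray with three pockets, 208 x 218 mm, fixed. Foam on ply: pocket floors at 6 mm, foam top at 20 mm. Origin under its centre; x across the pockets (away from the robot), y along them. Finger groove 56 mm wide, floor at 6 mm, along x at y = 0, open at both sides. Pockets (x by y), at y = 0: pencil slot 30x191 at x -75; dowel pocket 46x182 at x -23; tapping block pocket 76x116 at x +52. Ribs 14 mm.
- tray_two: Tray with two pockets, 172 x 206 mm, fixed. Foam on ply: pocket floors at 6 mm, foam top at 20 mm. Origin under its centre; x across the pockets (away from the robot), y along them. Finger groove 56 mm wide, floor at 6 mm, along x at y = 0, open at both sides. Pockets (x by y), at y = 0: pliers pocket 64x178 at x -40; sanding block pocket 66x96 at x +39. Rib 14 mm.
- pencil: Flat carpenter's pencil, red with a pale point, 14 mm wide (x), 175 mm long (y), 8 mm high, lying flat; 20 g. Origin: centre of its underside. Pinch it across its width at the middle. It may lie either way round in its slot.
- dowels: Bundle of five 10 mm wooden dowels held by a black band, rigid, 31 mm wide (x), 166 mm long (y), 20 mm high (three dowels below, two above), about 90 g. Origin: centre of its underside. Grip it across its width at the middle.
- tapping_block: Tapping block for knocking dowels home: the larger of the two loose wooden blocks, planed timber, 60 mm wide (x), 100 mm long (y), 28 mm high, about 80 g. Origin: centre of its underside. Grip it across its 60 mm width.
- pliers: Combination pliers with red dipped handles, lying flat, 162 mm long (y, jaws to -y), 49 mm wide over the handles and some 40 to 46 mm across the body at the middle (x), 13 mm thick; about 220 g. Origin: middle of its length, on the underside, in the body between handles and jaws; grip it there across x. It may lie either way round in its pocket.
- sanding_block: Sanding block: the smaller of the two loose wooden blocks, plain smooth MDF, 50 mm wide (x), 80 mm long (y), 18 mm high, about 35 g. Origin: centre of its underside. Grip it across its 50 mm width.

How it is judged (in metres and radians):
At the end, for the whole second after the job is handed in: Each of the five things lies at rest and flat (within 7 degrees) on the floor of its own pocket, underside at most 11 mm above the bench, centre within 12 mm across and 14 mm along of the pocket's centre (x of pencil in the frame of tray_three between -0.087 and -0.063 m and y of pencil in the frame of tray_three between -0.014 and 0.014 m and z of each of pencil, dowels, tapping_block in the frame of tray_three below 0.011 m and angle between each of pencil, dowels, tapping_block, pliers, sanding_block's own z axis and vertical below 0.12 rad and linear speed of each of pencil, dowels, tapping_block, pliers, sanding_block below 0.02 m/s and x of dowels in the frame of tray_three between -0.035 and -0.011 m and y of dowels in the frame of tray_three between -0.014 and 0.014 m and x of tapping_block in the frame of tray_three between 0.04 and 0.064 m and y of tapping_block in the frame of tray_three between -0.014 and 0.014 m and x of pliers in the frame of tray_two between -0.052 and -0.028 m and y of pliers in the frame of tray_two between -0.014 and 0.014 m and z of each of pliers, sanding_block in the frame of tray_two below 0.011 m and x of sanding_block in the frame of tray_two between 0.027 and 0.051 m and y of sanding_block in the frame of tray_two between -0.014 and 0.014 m); the robot touches nothing.
It also fails if it takes over 106 s, if anything falls off the work surface, if the arm or the gripper's body presses on something with over 40 N, if the wrist force passes 120 N, or if a joint passes its speed limit or range.

### The arm

A 6-joint arm with a two-finger parallel gripper is mounted at the origin on a cart in front of the work surface, level with it; the furniture and walls round the work are solid. World frame = base frame: x ahead of the robot, y to its left, z up, the work surface at z = 0. Lengths are in mm, angles in rad, forces in N, time in s.
With the tool pointing down it reaches from about 350 to 975 mm from the base axis. Payload 7.1 kg.
Tool frame: the origin (TCP) lies at the centre of the arm's flange, where the gripper is bolted on; the fingertips stand 182 mm ahead of it and the grasp point (between the pads) lies 163 mm ahead of it; z points along the fingers, y is the line along which they close (so a half turn about z gives the same grasp; the last joint's range is limited). The gripper opens to 88 mm and grips with 3 to 60 N. Pads are 20 mm wide; open, the fingers measure 115 mm over their backs; the gripper's body (75 mm by 178 mm) begins 61 mm behind the grasp point.
Start: joints at [-1.265, 0.423, 1.63, -0, 1.089, -0.019], TCP at [199.467, -592.3, 404.675] pointing down, gripper open.
Joint ranges: [-3, 3], [-0.9, 2.11], [0.09, 2.58], [-1.31, 4.45], [0.11, 2.69], [-2.54, 2.54]. Speed limits (rad/s): [2.39, 2.39, 3.01, 3.14, 3.14, 3.14].

### API

Orientations are given as a rotation vector (axis times angle).
In Python, from workcell import readout, get_image, ctrl gives the robot as it stands.
- The arm moves only by the tool step_arm, never from a script. Its argument "targets" is a list that holds one entry, the list of rows, each a list of 7 numbers: the shift along the world's x, y, z as a fraction of full scale, then the turn, a rotation vector about the world's x, y, z as a fraction of full scale, then the opening, from 0 (shut) to 1 (fully open). In form: [[[dx, dy, dz, wx, wy, wz, claw], ...]]. A call has exactly 5 rows; each row shifts and turns the commanded pose from where the row before left it; what a row does not reach is not made up. Full scale, the value 1, is 0.05 m for a shift and 4 degrees for a turn. A row lasts 1/8 s, in which the tool goes at most 62.5 mm and 10.7 degrees, less where a joint would pass 70% of its speed; a pose out of reach is approached as far as the arm can. A call with a number of a shift or a turn outside -1 to 1 is refused whole. A call with a gripper value outside its range is refused whole. The fingers move at their own pace and stop on an object; the grip force is fixed at half the most. Time passes only in rows, so rows that do not move let the fingers close, or fill a call up. It gives the time, the measured TCP pose, the force, the opening and the grip force at its end, in the units of the state.
- readout.get_obs(): the state, without advancing time (a new reading comes with each control period).
- get_image(name): name is "scene" or "top" or "wrist"; returns a dict with "pixels" (420x560x3 uint8, red, green, blue), "intrinsics" (3x3 intrinsics, pixels), "extrinsics" (4x4, takes a point from world to camera coordinates). Camera axes: x right, y down, z forward; pixel columns grow to the right and rows downward; lengths in mm; the calibration is good to about 2 mm. A picture is of the moment at which its call begins. There is no depth.
- ctrl.close_job(): hands the job in; it is judged then, once.
The state is a dict: "t": time; "qpos": joint angles; "qvel": joint speeds; "joint_torque": joint torques, N m; "ee_pos": TCP position; "orientation": TCP orientation; "ft_force": force on the tool from outside, world axes, zero at the start; "moment": the same for the moment, N m; "width": finger opening in mm; "grasp_force": force on a finger pad.
Only numpy, scipy, OpenCV 4.12 (cv2) and the standard library are available. Lean on these libraries where they do the work, as an engineer would, in place of code of your own. Each camera call takes 0.05 s, during which the arm holds its last target. There are 200 camera calls.

## Working session

There is one attempt and no reset: what is moved stays moved. The work goes in short steps, Python scripts to look and compute and a tool call to move; the robot and the scene stay as the last step left them, time stands still between calls to the robot, and variables do not carry over. Pictures are saved under pics/ and viewed, at most 14 in all, crops included, and the job is handed in when it is done.

Besides the shell and the picture viewer there is one more tool, called after "Call:" by a JSON object that holds its "op" and its "data", one argument or row to a line. step_arm: Moves the arm, as the interface text tells. Shift numbers are shares of 0.05 m and turn numbers shares of 4 degrees, none past 1 either way. Its arguments: {"type":"object","properties":{"targets":{"type":"array"}},"required":["targets"]}

```bash
mkdir -p pics; ls; python3 - <<'E'
from workcell import readout,get_image
import cv2,numpy as np
np.set_printoptions(precision=2,suppress=True)
for n in("top","scene"):
    d=get_image(n);cv2.imwrite(f"pics/{n}0.png",d["pixels"][:,:,::-1]);np.savez(f"{n}0.npz",**d)
    print(n,d["intrinsics"],d["extrinsics"])
print(readout.get_obs())
E
```

```text
pics
top [[414.22   0.   274.53]
 [  0.   414.22 207.84]
 [  0.     0.     1.  ]] [[  0.02  -1.     0.01  14.28]
 [ -0.99  -0.02  -0.12 581.75]
 [  0.12  -0.    -0.99 832.12]
 [  0.     0.     0.     1.  ]]
scene [[422.24   0.   279.02]
 [  0.   422.24 211.11]
 [  0.     0.     1.  ]] [[ -0.73  -0.68  -0.01 415.62]
 [ -0.52   0.56  -0.64 318.83]
 [  0.45  -0.46  -0.76 740.35]
 [  0.     0.     0.     1.  ]]
{'t': 0.1, 'qpos': array([-1.26,  0.42,  1.63,  0.  ,  1.09, -0.02]), 'qvel': array([-0., -0., -0.,  0., -0., -0.]), 'joint_torque': array([ -0.  , -54.56, -27.43,   0.06,   0.02,  -0.  ]), 'ee_pos': array([ 199.4 , -592.07,  403.99]), 'orientation': array([-3.1 , -0.51,  0.  ]), 'ft_force': array([ 0.17,  0.75, -0.01]), 'moment': array([-0.02,  0.04,  0.02]), 'grasp_force': 0.0, 'width': 87.99123413128295}
```

View pics/top0.png

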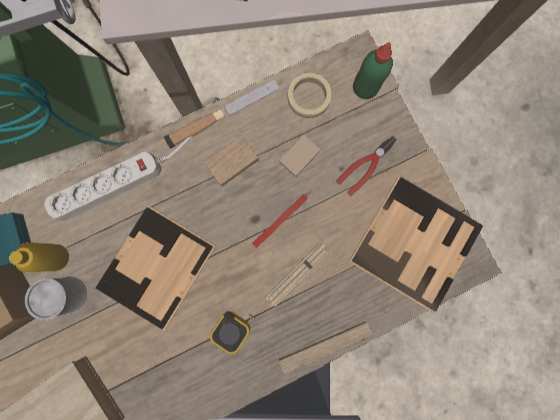

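View pics/scene0.png

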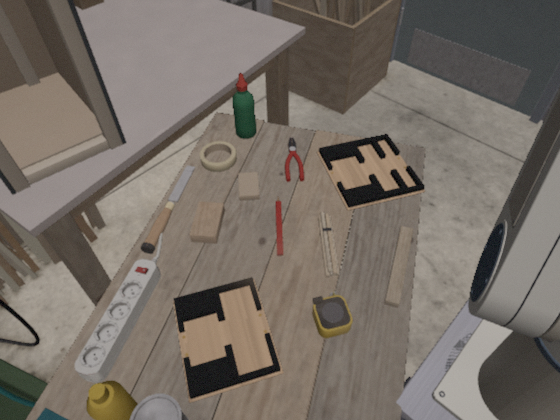

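```bash
python3 - <<'E'
import cv2
im=cv2.imread("pics/top0.png")
def crop(n,x0,y0,x1,y1,s):
    c=cv2.resize(im[y0:y1,x0:x1],None,fx=s,fy=s,interpolation=cv2.INTER_CUBIC)
    for x in range((x0+19)//20*20,x1,20):
        cv2.putText(c,str(x),(int((x-x0)*s),8),0,.32,(0,255,255),1);cv2.line(c,(int((x-x0)*s),10),(int((x-x0)*s),c.shape[0]),(255,255,0),1) if 0 else cv2.circle(c,(int((x-x0+.5)*s),12),2,(0,255,0),-1)
    for y in range((y0+19)//20*20,y1,20):
        cv2.putText(c,str(y),(0,int((y-y0)*s)),0,.32,(0,255,255),1)
        for x in range((x0+19)//20*20,x1,20): cv2.circle(c,(int((x-x0+.5)*s),int((y-y0+.5)*s)),1,(0,255,0),-1)
    cv2.imwrite(n,c)
crop("pics/a.png",90,125,290,335,2.8)
crop("pics/b.png",245,130,490,315,3.2)
E
```

```text
(no output)
```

View pics/a.png

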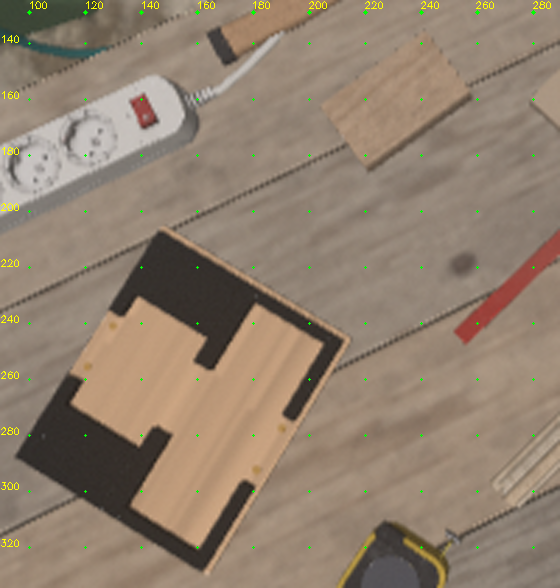

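View pics/b.png

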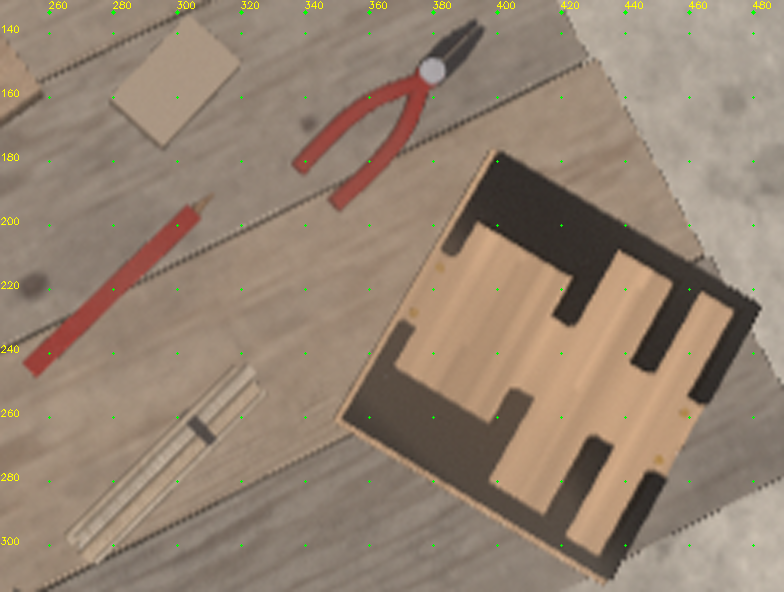

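```bash
cat > h.py <<'E'
import numpy as np,cv2
from scipy.optimize import least_squares
from scipy.spatial.transform import Rotation as R
np.set_printoptions(precision=1,suppress=True,linewidth=150)
def proj(d,P):
    P=np.asarray(P,float);E=d["extrinsics"];c=P@E[:3,:3].T+E[:3,3];u=c@d["intrinsics"].T
    return u[:,:2]/u[:,2:]
def world(p,M):
    c,s=np.cos(p[2]),np.sin(p[2]);M=np.asarray(M,float)
    return np.c_[p[0]+c*M[:,0]-s*M[:,1],p[1]+s*M[:,0]+c*M[:,1],M[:,2]]
def fit(d,M,px,yaw0,x0=(550,0)):
    r=least_squares(lambda p:(proj(d,world([p[0],p[1],p[2]/100],M))-px).ravel(),[*x0,yaw0*100])
    return np.array([r.x[0],r.x[1],r.x[2]/100]),r.fun.reshape(-1,2)
E
python3 - <<'E'
from h import *
d=np.load("top0.npz");d={k:d[k] for k in d}
A=lambda p:np.array(p)/2.8+[90,125]
B=lambda p:np.array(p)/3.2+[245,130]
def box(w,l,z):return [(w/2,-l/2,z),(-w/2,-l/2,z),(-w/2,l/2,z),(w/2,l/2,z)]
y=np.radians(60)
jobs={"two":(box(172,206,20),A([(159,230),(345,340),(205,571),(17,457)]),y),
"three":(box(208,218,20),B([(499,151),(760,307),(611,577),(344,417)]),y),
"tap":(box(60,100,28),A([(425,35),(470,92),(371,163),(322,103)]),-2.2),
"sand":(box(50,80,18),B([(193,10),(242,65),(163,148),(110,100)]),-2.2),
"pencil":([(0,-87.5,4),(0,87.5,4)],B([(210,197),(30,369)]),.8),
"dowels":([(-15,-83,6),(-15,83,6),(15,83,6),(15,-83,6)],B([(265,393),(97,563),(68,538),(247,363)]),.8),
"pliers":([(0,-81,6),(0,81,6)],B([(478,27),(315,187)]),.8)}
for n,(M,p,y0) in jobs.items():
    for y1 in (y0,y0+1.57,y0+3.14,y0-1.57):
        q,r=fit(d,M,p,y1)
        if abs(r).max()<4:break
    print(n,q,np.degrees(q[2])%360,"res px",r.ravel(),"reach",np.hypot(*q[:2]))
E
```

```text
two [454.6 271.6   1.1] 60.619059075741134 res px [-0.2 -3.   2.6 -1.3  0.4  3.1 -2.8  0.9] reach 529.6139206028737
three [ 514.4 -280.2    1. ] 59.503704433728416 res px [-0.5 -3.2  3.2 -1.7  0.4  3.6 -3.   0.8] reach 585.812138840683
tap [683.7 116.8   0.7] 37.27355327940281 res px [ 0.8 -2.   1.2 -0.3 -1.6  1.6 -0.4  0.7] reach 693.6411813552426
sand [699.3 -30.2   0.8] 47.305114153735964 res px [-0.8  1.3  0.7 -0.4  0.2 -0.1 -0.1 -0.8] reach 699.994590026887
pencil [562.9   5.7   0.8] 44.701093773245866 res px [ 1.1 -1.  -1.   1. ] reach 562.95708876824
dowels [442.6 -28.6   0.8] 45.11189874679826 res px [ 2.9 -0.3 -0.3  1.9 -1.2 -0.7 -1.4 -1. ] reach 443.50456876196745
pliers [ 686.9 -182.     0.8] 45.21420883056332 res px [ 0.2 -0.2 -0.2  0.2] reach 710.618280980294
```

```bash
cat >> h.py <<'E'
P={"two":[454.6,271.6,np.radians(60.6)],"three":[514.4,-280.2,np.radians(59.5)],"tap":[683.7,116.8,np.radians(37.3)],"sand":[699.3,-30.2,np.radians(47.3)],"pencil":[562.9,5.7,np.radians(44.7)],"dowels":[442.6,-28.6,np.radians(45.1)],"pliers":[686.9,-182,np.radians(45.2)]}
def rect(cx,w,l,z):return [(cx+w/2,-l/2,z),(cx-w/2,-l/2,z),(cx-w/2,l/2,z),(cx+w/2,l/2,z)]
S={"two":[(0,172,206,20),(-40,64,178,6),(39,66,96,6)],"three":[(0,208,218,20),(-75,30,191,6),(-23,46,182,6),(52,76,116,6)],
"tap":[(0,60,100,28)],"sand":[(0,50,80,18)],"pencil":[(0,14,175,8)],"dowels":[(0,31,166,8)],"pliers":[(0,49,162,8)]}
def overlay(d,s,x0,y0,x1,y1,names=P):
    c=cv2.resize(d["pixels"][y0:y1,x0:x1,::-1],None,fx=s,fy=s,interpolation=cv2.INTER_CUBIC)
    for n in names:
        for r in S[n]:
            q=((proj(d,world(P[n],rect(*r)))-[x0-.5,y0-.5])*s).astype(int)
            cv2.polylines(c,[q],True,(255,255,0) if r[3]==6 else (0,255,0),1)
    return c
E
python3 - <<'E'
from h import *
L=lambda n:dict(np.load(n))
a=overlay(L("top0.npz"),2,90,130,490,320);b=overlay(L("scene0.npz"),2,140,115,440,395)
cv2.imwrite("pics/ov1.png",cv2.resize(a,None,fx=1,fy=1));cv2.imwrite("pics/ov2.png",b)
E
```

```text
(no output)
```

View pics/ov1.png

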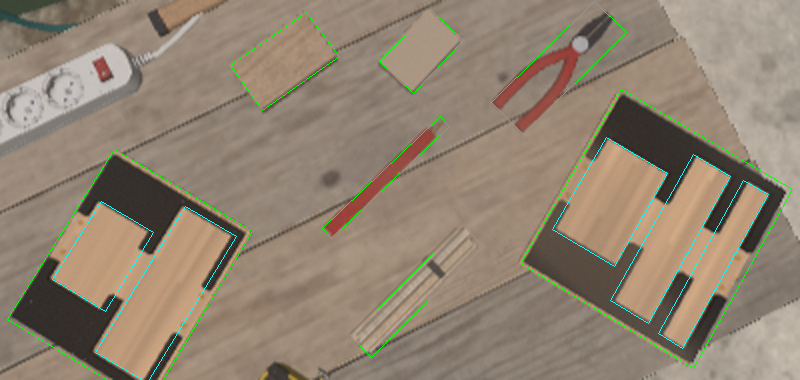

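View pics/ov2.png

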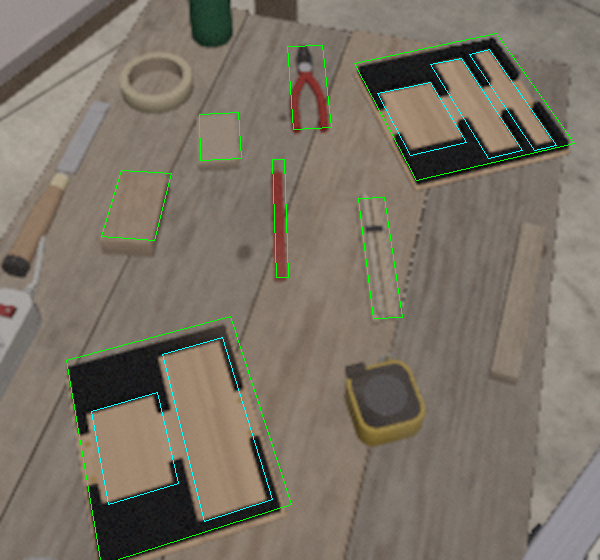

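Call:
{"op": "step_arm", "data": {
  "targets": [
    [[0.24,0.4,-0.06,0,0,1,1],[0.24,0.4,-0.06,0,0,1,1],[0.24,0.4,-0.06,0,0,1,1],[0.24,0.4,-0.06,0,0,1,1],[0.24,0.4,-0.06,0,0,1,1]]
  ]
}}

```text
t: 0.72
ee_pos: [260.0, -491.2, 389.4]
orientation: [-2.963, -1.044, 0.0]
ft_force: [0.2, 0.3, 0.0]
width: 88.0
grasp_force: 0.0
```

```bash
cat >> h.py <<'E'
def state(name=None,off=(0,0),z=None,yaw=None):
    "current pose; needed deltas (in full-scale units) to reach the frame `name` (+offset in its x,y)"
    from workcell import readout
    o=readout.get_obs();m=R.from_rotvec(o["orientation"]).as_matrix();p=o["ee_pos"]
    psi=np.degrees(np.arctan2(m[1,1],m[0,1]))
    print("t%.2f"%o["t"],"p",p,"psi %.1f"%psi,"tilt",np.round(m[:2,2],3),"F",o["ft_force"],"w %.1f g %.1f"%(o["width"],o["grasp_force"]))
    if name:
        t=world(P[name],[(off[0],off[1],0)])[0];y=np.degrees(P[name][2])
        dy=(y-psi+180)%360-180
        print("delta mm",t[:2]-p[:2],"units",np.round((t[:2]-p[:2])/50,2),"z" ,z and round((z-p[2])/50,2),"turn deg %.1f units %.2f"%(dy,dy/4),
          "q1,q6",np.degrees(o["qpos"][[0,5]]))
    return o
E
python3 -c "
from h import *
state('pencil',z=300)"
```

```text
t0.72 p [ 260.  -491.2  389.4] psi -51.2 tilt [-0.  0.] F [0.2 0.3 0. ] w 88.0 g 0.0
delta mm [302.9 496.9] units [6.1 9.9] z -1.79 turn deg 95.9 units 23.97 q1,q6 [-63.3 -12.1]
```

Call:
{"op": "step_arm", "data": {
  "targets": [
    [[0.24,0.4,-0.07,0,0,1,1],[0.24,0.4,-0.07,0,0,1,1],[0.24,0.4,-0.07,0,0,1,1],[0.24,0.4,-0.07,0,0,1,1],[0.24,0.4,-0.07,0,0,1,1]]
  ]
}}

```text
t: 1.35
ee_pos: [320.1, -390.9, 372.0]
orientation: [2.736, 1.544, 0.0]
ft_force: [0.4, 0.1, 0.0]
width: 88.0
grasp_force: 0.0
```

Call:
{"op": "step_arm", "data": {
  "targets": [
    [[0.24,0.4,-0.07,0,0,1,1],[0.24,0.4,-0.07,0,0,1,1],[0.24,0.4,-0.07,0,0,1,1],[0.24,0.4,-0.07,0,0,1,1],[0.24,0.4,-0.07,0,0,1,1]]
  ]
}}

```text
t: 1.98
ee_pos: [380.0, -290.9, 354.6]
orientation: [2.426, 1.995, 0.0]
ft_force: [-0.2, -0.4, -0.1]
width: 87.9
grasp_force: 0.0
```

Call:
{"op": "step_arm", "data": {
  "targets": [
    [[0.24,0.4,-0.07,0,0,1,1],[0.24,0.4,-0.07,0,0,1,1],[0.24,0.4,-0.07,0,0,1,1],[0.24,0.4,-0.07,0,0,1,1],[0.24,0.4,-0.07,0,0,1,1]]
  ]
}}

```text
t: 2.6
ee_pos: [439.8, -190.9, 337.1]
orientation: [2.043, 2.386, 0.0]
ft_force: [0.2, -0.1, 0.7]
width: 87.5
grasp_force: 0.0
```

Call:
{"op": "step_arm", "data": {
  "targets": [
    [[0.24,0.4,-0.07,0,0,1,1],[0.24,0.4,-0.07,0,0,1,1],[0.24,0.4,-0.07,0,0,1,1],[0.24,0.4,-0.07,0,0,1,1],[0.24,0.4,-0.07,0,0,1,1]]
  ]
}}

```text
t: 3.22
ee_pos: [499.7, -90.9, 319.6]
orientation: [1.597, 2.705, 0.0]
ft_force: [0.9, -0.7, -1.0]
width: 88.0
grasp_force: 0.0
```

Call:
{"op": "step_arm", "data": {
  "targets": [
    [[0.24,0.4,-0.07,0,0,1,1],[0.24,0.4,-0.07,0,0,1,1],[0.24,0.4,-0.07,0,0,1,1],[0.24,0.4,-0.07,0,0,1,1],[0,0,0,0,0,0,1]]
  ]
}}

```text
t: 3.85
ee_pos: [547.7, -10.8, 305.4]
orientation: [1.207, 2.9, 0.0]
ft_force: [-0.8, -0.3, -0.1]
width: 87.6
grasp_force: 0.0
```

```bash
python3 - <<'E'
from h import *
from workcell import get_image
state('pencil',z=300)
d=get_image("wrist");np.savez("w0.npz",**d)
cv2.imwrite("pics/w0.png",overlay(d,1.4,0,0,560,420))
E
```

```text
t3.85 p [547.7 -10.8 305.4] psi 44.8 tilt [0. 0.] F [-0.8 -0.3 -0.1] w 87.6 g 0.0
delta mm [15.2 16.5] units [0.3 0.3] z -0.11 turn deg -0.1 units -0.02 q1,q6 [ -2.4 -47.2]
```

View pics/w0.png

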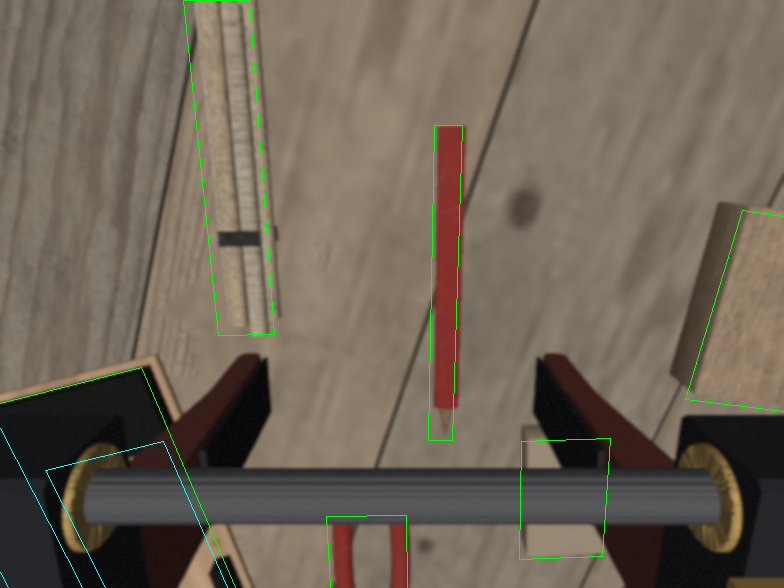

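Call:
{"op": "step_arm", "data": {
  "targets": [
    [[0.32,0.34,-0.4,0,0,0.1,1],[0,0,-0.8,0,0,0.1,1],[0,0,-0.7,0,0,0,1],[0,0,-0.48,0,0,0,1],[0,0,0,0,0,0,1]]
  ]
}}

```text
t: 4.53
ee_pos: [562.2, 4.2, 185.3]
orientation: [-1.192, -2.903, 0.002]
ft_force: [0.8, -0.1, 1.2]
width: 87.8
grasp_force: 0.0
```

Call:
{"op": "step_arm", "data": {
  "targets": [
    [[0,0,0,0,0,0,0],[0,0,0,0,0,0,0],[0,0,0,0,0,0,0],[0,0,0,0,0,0,0],[0,0,0,0,0,0,0]]
  ]
}}

```text
t: 5.15
ee_pos: [563.5, 4.7, 186.9]
orientation: [1.192, 2.906, 0.0]
ft_force: [-0.9, -1.2, -0.4]
width: 41.4
grasp_force: 0.0
```

```bash
python3 -c "
from h import *
state('three',(-75,0),192.5)"
```

```text
t5.15 p [563.5   4.7 186.9] psi 45.4 tilt [ 0. -0.] F [-0.9 -1.2 -0.4] w 41.4 g 0.0
delta mm [ -87.2 -349.5] units [-1.7 -7. ] z 0.11 turn deg 14.1 units 3.52 q1,q6 [ -0.7 -46.1]
```

Call:
{"op": "step_arm", "data": {
  "targets": [
    [[0,0,0,0,0,0,0],[0,0,0,0,0,0,0],[0,0,0,0,0,0,0],[0,0,0,0,0,0,0],[0,0,0,0,0,0,0]]
  ]
}}

```text
t: 5.78
ee_pos: [563.4, 4.7, 186.6]
orientation: [-1.192, -2.907, 0.0]
ft_force: [0.2, -0.2, -0.3]
width: 13.5
grasp_force: 30.0
```

Call:
{"op": "step_arm", "data": {
  "targets": [
    [[0,0,0.3,0,0,0,0],[0,0,0.5,0,0,0,0],[-0.1,-0.4,0.3,0,0,0.32,0],[-0.22,-0.8,0,0,0,0.4,0],[-0.22,-0.9,0,0,0,0.4,0]]
  ]
}}

```text
t: 6.4
ee_pos: [536.5, -101.0, 243.1]
orientation: [1.073, 2.951, 0.0]
ft_force: [0.7, 0.8, 0.1]
width: 13.6
grasp_force: 30.0
```

Call:
{"op": "step_arm", "data": {
  "targets": [
    [[-0.22,-0.9,0,0,0,0.4,0],[-0.22,-0.9,0,0,0,0.4,0],[-0.22,-0.9,0,0,0,0.4,0],[-0.22,-0.9,0,0,0,0.4,0],[-0.22,-0.8,0,0,0,0.4,0]]
  ]
}}

```text
t: 7.02
ee_pos: [481.1, -322.0, 242.8]
orientation: [0.868, 3.018, -0.001]
ft_force: [0.2, 0.4, 0.6]
width: 13.3
grasp_force: 30.0
```

Call:
{"op": "step_arm", "data": {
  "targets": [
    [[-0.1,-0.49,0,0,0,0.4,0],[0,0,0,0,0,0,0],[0,0,0,0,0,0,0],[0,0,0,0,0,0,0],[0,0,0,0,0,0,0]]
  ]
}}

```text
t: 7.65
ee_pos: [476.8, -344.0, 241.7]
orientation: [-0.825, -3.031, -0.0]
ft_force: [-0.0, -0.6, -0.6]
width: 13.2
grasp_force: 30.0
```

```bash
python3 - <<'E'
from h import *
from workcell import get_image
state('three',(-75,0),192.5)
d=get_image("wrist");np.savez("w1.npz",**d)
cv2.imwrite("pics/w1.png",overlay(d,1.4,0,0,560,420,["three"]))
E
```

```text
t7.65 p [ 476.8 -344.   241.7] psi 59.6 tilt [-0.  0.] F [-0.  -0.6 -0.6] w 13.2 g 30.0
delta mm [-0.4 -0.9] units [-0. -0.] z -0.98 turn deg -0.1 units -0.01 q1,q6 [-37.  -96.5]
```

View pics/w1.png

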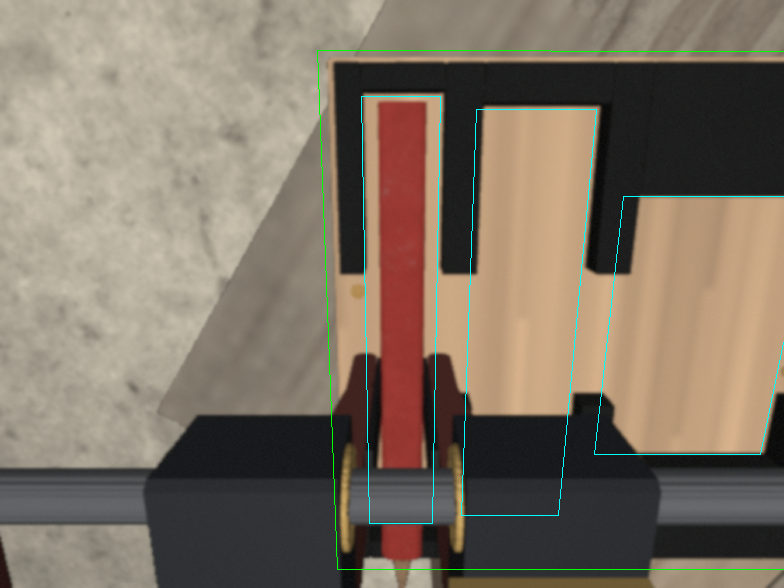

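Call:
{"op": "step_arm", "data": {
  "targets": [
    [[0,-0.01,-0.4,0,0,0,0],[0,0,-0.4,0,0,0,0],[0,0,-0.16,0,0,0,0],[0,0,0,0,0,0,0],[0,0,0,0,0,0,0]]
  ]
}}

```text
t: 8.32
ee_pos: [476.4, -345.3, 193.2]
orientation: [-0.827, -3.03, -0.0]
ft_force: [0.6, -0.4, -0.4]
width: 13.8
grasp_force: 30.0
```

Call:
{"op": "step_arm", "data": {
  "targets": [
    [[0,0,0,0,0,0,0.3],[0,0,0,0,0,0,0.3],[0,0,0,0,0,0,0.3],[0,0,0.4,0,0,0,0.3],[0,0,0.8,0,0,0,0.5]]
  ]
}}

```text
t: 8.95
ee_pos: [476.0, -345.0, 254.1]
orientation: [-0.826, -3.029, -0.002]
ft_force: [0.5, -1.1, 1.1]
width: 32.8
grasp_force: 0.0
```

```bash
sed -i 's/"dowels":\[442.6,-28.6,np.radians(45.1)\]/"dowels":[444.4,-26.8,np.radians(46)]/' h.py; python3 -c "
from h import *
state('dowels',(0,0),186.5)"
```

```text
t8.95 p [ 476.  -345.   254.1] psi 59.5 tilt [-0.  0.] F [ 0.5 -1.1  1.1] w 32.8 g 0.0
delta mm [-31.6 318.2] units [-0.6  6.4] z -1.35 turn deg -13.5 units -3.37 q1,q6 [-37.1 -96.6]
```

Call:
{"op": "step_arm", "data": {
  "targets": [
    [[-0.07,0.56,0,0,0,-0.42,0.8],[-0.08,0.8,0,0,0,-0.42,0.8],[-0.08,0.9,0,0,0,-0.42,0.8],[-0.08,0.9,0,0,0,-0.42,0.8],[-0.08,0.9,0,0,0,-0.42,0.8]]
  ]
}}

```text
t: 9.57
ee_pos: [457.0, -141.1, 255.1]
orientation: [1.048, 2.96, 0.0]
ft_force: [0.7, -0.8, 0.0]
width: 70.0
grasp_force: 0.0
```

Call:
{"op": "step_arm", "data": {
  "targets": [
    [[-0.08,0.9,0,0,0,-0.42,0.8],[-0.08,0.9,0,0,0,-0.42,0.8],[-0.08,0.5,-0.3,0,0,-0.42,0.8],[0,0,-0.6,0,0,0,0.8],[0,0,-0.45,0,0,0,0.8]]
  ]
}}

```text
t: 10.2
ee_pos: [445.4, -26.8, 186.7]
orientation: [1.173, 2.912, 0.001]
ft_force: [-0.9, 0.2, 0.1]
width: 70.0
grasp_force: 0.0
```

Call:
{"op": "step_arm", "data": {
  "targets": [
    [[0,0,0,0,0,0,0.8],[0,0,0,0,0,0,0],[0,0,0,0,0,0,0],[0,0,0,0,0,0,0],[0,0,0,0,0,0,0]]
  ]
}}

```text
t: 10.82
ee_pos: [445.1, -27.4, 186.6]
orientation: [1.176, 2.913, 0.0]
ft_force: [0.9, 0.3, -0.7]
width: 33.6
grasp_force: 0.0
```

Call:
{"op": "step_arm", "data": {
  "targets": [
    [[0,0,0,0,0,0,0],[0,0,0,0,0,0,0],[0,0,0,0,0,0,0],[0,0,0,0,0,0,0],[0,0,0,0,0,0,0]]
  ]
}}

```text
t: 11.45
ee_pos: [445.2, -27.3, 186.4]
orientation: [1.176, 2.913, 0.0]
ft_force: [-0.2, 0.5, 5.9]
width: 29.1
grasp_force: 30.0
```

```bash
python3 -c "
from h import *
state('three',(-23,0),193)"
```

```text
t11.45 p [445.2 -27.3 186.4] psi 46.0 tilt [ 0. -0.] F [-0.2  0.5  5.9] w 29.1 g 30.0
delta mm [  57.6 -272.7] units [ 1.1 -5.5] z 0.13 turn deg 13.5 units 3.36 q1,q6 [ -5.  -51.1]
```

Call:
{"op": "step_arm", "data": {
  "targets": [
    [[0,0,0.3,0,0,0,0],[0,0,0.5,0,0,0,0],[0.08,-0.4,0.3,0,0,0.3,0],[0.16,-0.75,0,0,0,0.45,0],[0.16,-0.8,0,0,0,0.45,0]]
  ]
}}

```text
t: 12.08
ee_pos: [465.2, -125.6, 242.3]
orientation: [1.049, 2.96, 0.0]
ft_force: [0.4, -0.1, -1.7]
width: 29.2
grasp_force: 30.0
```

Call:
{"op": "step_arm", "data": {
  "targets": [
    [[0.16,-0.8,0,0,0,0.45,0],[0.16,-0.8,0,0,0,0.45,0],[0.16,-0.8,0,0,0,0.45,0],[0.16,-0.75,0,0,0,0.45,0],[0.11,-0.35,0,0,0,0.36,0]]
  ]
}}

```text
t: 12.7
ee_pos: [502.6, -301.7, 242.0]
orientation: [0.827, 3.03, -0.001]
ft_force: [0.3, 0.7, -0.5]
width: 29.1
grasp_force: 30.0
```

Call:
{"op": "step_arm", "data": {
  "targets": [
    [[0,0,0,0,0,0,0],[0,0,0,0,0,0,0],[0,0,0,0,0,0,0],[0,0,0,0,0,0,0],[0,0,0,0,0,0,0]]
  ]
}}

```text
t: 13.32
ee_pos: [502.5, -299.4, 241.2]
orientation: [-0.826, -3.031, -0.0]
ft_force: [-0.1, 0.5, -1.0]
width: 28.8
grasp_force: 30.0
```

```bash
python3 - <<'E'
from h import *
from workcell import get_image
state('three',(-23,0),192.5)
d=get_image("wrist");np.savez("w2.npz",**d)
cv2.imwrite("pics/w2.png",overlay(d,1.4,0,0,560,420,["three"]))
E
```

```text
t13.32 p [ 502.5 -299.4  241.2] psi 59.5 tilt [-0.  0.] F [-0.1  0.5 -1. ] w 28.8 g 30.0
delta mm [ 0.2 -0.6] units [ 0. -0.] z -0.97 turn deg -0.0 units -0.00 q1,q6 [-32.  -91.5]
```

View pics/w2.png

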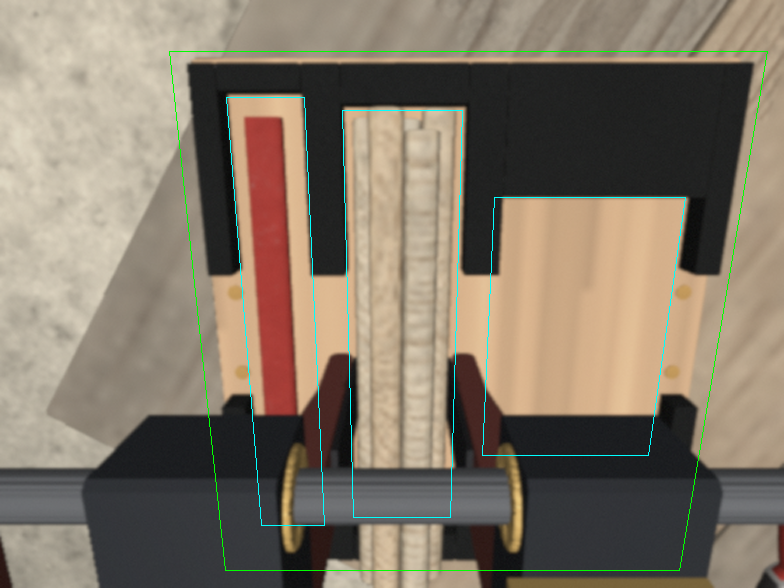

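```bash
python3 - <<'E'
from h import *
d=dict(np.load("w2.npz"))
p=[502.5,-299.4,np.radians(59.5)]
print(proj(d,world(p,[(-15,83,60),(15,83,60),(5,83,75),(-15,91,60),(15,91,60)]))*1.4)
E
```

```text
[[350.7 121. ]
 [454.8 121. ]
 [422.  117.3]
 [350.   91.3]
 [455.6  91.3]]
```

Call:
{"op": "step_arm", "data": {
  "targets": [
    [[0.05,-0.04,-0.4,0,0,0,0],[0,0,-0.4,0,0,0,0],[0,0,-0.16,0,0,0,0],[0,0,0,0,0,0,0],[0,0,0,0,0,0,0]]
  ]
}}

```text
t: 14.0
ee_pos: [504.8, -301.8, 192.5]
orientation: [-0.827, -3.03, -0.0]
ft_force: [-0.1, 0.7, 0.1]
width: 28.7
grasp_force: 30.0
```

Call:
{"op": "step_arm", "data": {
  "targets": [
    [[0,0,0,0,0,0,0.48],[0,0,0,0,0,0,0.48],[0,0,0,0,0,0,0.48],[0,0,0.4,0,0,0,0.48],[0,0,0.9,0,0,0,0.6]]
  ]
}}

```text
t: 14.62
ee_pos: [504.4, -301.5, 258.4]
orientation: [-0.826, -3.028, -0.001]
ft_force: [1.1, -0.7, 1.5]
width: 49.1
grasp_force: 0.0
```

```bash
python3 -c "
from h import *
state('tap',(0,0),187)"
```

```text
t14.62 p [ 504.4 -301.5  258.4] psi 59.5 tilt [-0.  0.] F [ 1.1 -0.7  1.5] w 49.1 g 0.0
delta mm [179.3 418.3] units [3.6 8.4] z -1.43 turn deg -22.2 units -5.55 q1,q6 [-32.  -91.5]
```

Call:
{"op": "step_arm", "data": {
  "targets": [
    [[0.26,0.6,0,0,0,-0.55,1],[0.36,0.85,0,0,0,-0.56,1],[0.38,0.88,0,0,0,-0.56,1],[0.38,0.88,0,0,0,-0.56,1],[0.38,0.88,0,0,0,-0.56,1]]
  ]
}}

```text
t: 15.25
ee_pos: [593.7, -95.9, 259.9]
orientation: [1.119, 2.934, 0.0]
ft_force: [0.8, -0.0, 0.6]
width: 87.4
grasp_force: 0.0
```

Call:
{"op": "step_arm", "data": {
  "targets": [
    [[0.38,0.88,0,0,0,-0.56,1],[0.38,0.88,0,0,0,-0.56,1],[0.38,0.88,0,0,0,-0.56,1],[0.36,0.85,0,0,0,-0.56,1],[0.32,0.78,0,0,0,-0.52,1]]
  ]
}}

```text
t: 15.88
ee_pos: [684.6, 117.9, 260.0]
orientation: [1.395, 2.813, 0.001]
ft_force: [0.6, -0.7, 0.7]
width: 87.5
grasp_force: 0.0
```

```bash
python3 -c "
from h import *
state('tap',(0,0),187)"
```

```text
t15.88 p [684.6 117.9 260. ] psi 37.2 tilt [0. 0.] F [ 0.6 -0.7  0.7] w 87.5 g 0.0
delta mm [-0.9 -1.1] units [-0. -0.] z -1.46 turn deg 0.1 units 0.01 q1,q6 [  8.8 -28.5]
```

Call:
{"op": "step_arm", "data": {
  "targets": [
    [[-0.01,-0.01,-0.4,0,0,0,1],[0,0,-0.5,0,0,0,1],[0,0,-0.4,0,0,0,1],[0,0,-0.14,0,0,0,1],[0,0,0,0,0,0,1]]
  ]
}}

```text
t: 16.5
ee_pos: [683.4, 115.2, 185.9]
orientation: [-1.395, -2.814, 0.001]
ft_force: [-0.3, -0.1, 0.4]
width: 87.5
grasp_force: 0.0
```

Call:
{"op": "step_arm", "data": {
  "targets": [
    [[0,0,0,0,0,0,0],[0,0,0,0,0,0,0],[0,0,0,0,0,0,0],[0,0,0,0,0,0,0],[0,0,0,0,0,0,0]]
  ]
}}

```text
t: 17.12
ee_pos: [683.9, 115.8, 186.9]
orientation: [1.394, 2.814, 0.001]
ft_force: [0.3, 0.7, 5.2]
width: 60.0
grasp_force: 30.0
```

Call:
{"op": "step_arm", "data": {
  "targets": [
    [[0,0,0,0,0,0,0],[0,0,0,0,0,0,0],[0,0,0.3,0,0,0,0],[0,0,0.4,0,0,0,0],[0,0,0.4,0,0,0,0]]
  ]
}}

```text
t: 17.75
ee_pos: [683.5, 115.7, 242.8]
orientation: [1.395, 2.815, 0.0]
ft_force: [0.0, 0.2, -1.4]
width: 59.6
grasp_force: 30.0
```

```bash
python3 -c "
from h import *
state('three',(52,0),194)"
```

```text
t17.75 p [683.5 115.7 242.8] psi 37.3 tilt [0. 0.] F [ 0.   0.2 -1.4] w 59.6 g 30.0
delta mm [-142.7 -351.1] units [-2.9 -7. ] z -0.98 turn deg 22.2 units 5.55 q1,q6 [  8.6 -28.7]
```

Call:
{"op": "step_arm", "data": {
  "targets": [
    [[-0.21,-0.52,0,0,0,0.4,0],[-0.35,-0.86,0,0,0,0.68,0],[-0.35,-0.86,0,0,0,0.68,0],[-0.35,-0.86,0,0,0,0.68,0],[-0.35,-0.86,0,0,0,0.68,0]]
  ]
}}

```text
t: 18.38
ee_pos: [602.6, -83.6, 242.7]
orientation: [1.077, 2.949, 0.0]
ft_force: [0.1, -0.3, -1.1]
width: 59.8
grasp_force: 30.0
```

Call:
{"op": "step_arm", "data": {
  "targets": [
    [[-0.35,-0.86,0,0,0,0.68,0],[-0.35,-0.86,0,0,0,0.68,0],[-0.35,-0.86,0,0,0,0.68,0],[-0.2,-0.48,0,0,0,0.39,0],[0,0,0,0,0,0,0]]
  ]
}}

```text
t: 19.0
ee_pos: [540.0, -237.0, 242.4]
orientation: [0.831, 3.028, -0.0]
ft_force: [-0.6, 0.5, -1.4]
width: 59.8
grasp_force: 30.0
```

```bash
python3 - <<'E'
from h import *
from workcell import get_image
o=state('three',(52,0),193.5)
d=get_image("wrist");np.savez("w3.npz",**d)
c=overlay(d,1.4,0,0,560,420,["three"])
p=[*o["ee_pos"][:2],np.radians(59.5)]
for z in(55,83):
    cv2.polylines(c,[((proj(d,world(p,rect(0,60,100,z)))+.5)*1.4).astype(int)],True,(255,0,255),1)
cv2.imwrite("pics/w3.png",c)
E
```

```text
t19.00 p [ 540.  -237.   242.4] psi 59.3 tilt [ 0. -0.] F [-0.6  0.5 -1.4] w 59.8 g 30.0
delta mm [0.8 1.6] units [0. 0.] z -0.98 turn deg 0.2 units 0.05 q1,q6 [-24.8 -84.2]
```

View pics/w3.png

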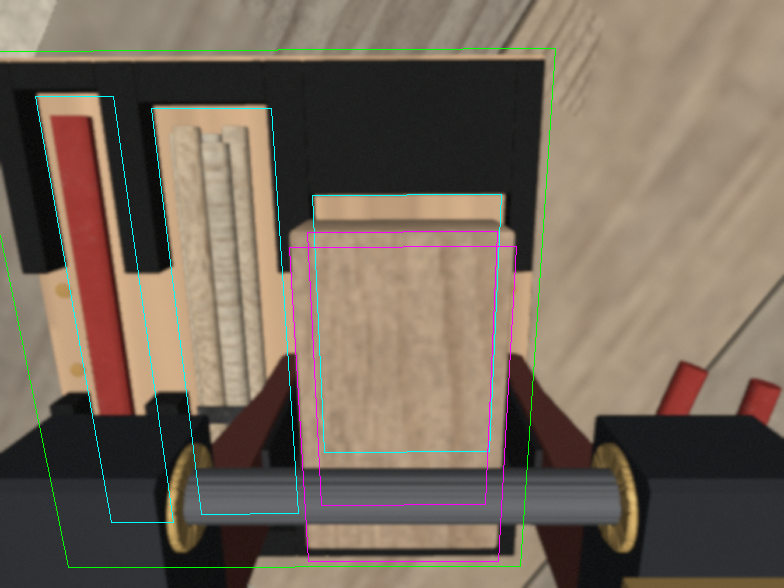

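Call:
{"op": "step_arm", "data": {
  "targets": [
    [[0.09,-0.01,-0.3,0,0,0.04,0],[0,0,-0.4,0,0,0,0],[0,0,-0.28,0,0,0,0],[0,0,0,0,0,0,0],[0,0,0,0,0,0,0]]
  ]
}}

```text
t: 19.68
ee_pos: [544.8, -235.3, 191.1]
orientation: [-0.821, -3.031, -0.0]
ft_force: [-0.2, -0.1, -1.9]
width: 59.6
grasp_force: 30.0
```

Call:
{"op": "step_arm", "data": {
  "targets": [
    [[0,0,0,0,0,0,0.82],[0,0,0,0,0,0,0.82],[0,0,0,0,0,0,0.82],[0,0,0.4,0,0,0,0.82],[0,0,0.9,0,0,0,0.9]]
  ]
}}

```text
t: 20.3
ee_pos: [544.4, -235.6, 257.3]
orientation: [-0.822, -3.029, -0.001]
ft_force: [1.3, 0.0, 0.2]
width: 77.9
grasp_force: 0.0
```

```bash
python3 -c "
from h import *
state('pliers',(0,0),186)"
```

```text
t20.30 p [ 544.4 -235.6  257.3] psi 59.6 tilt [-0.  0.] F [1.3 0.  0.2] w 77.9 g 0.0
delta mm [142.5  53.6] units [2.9 1.1] z -1.43 turn deg -14.4 units -3.61 q1,q6 [-24.5 -84.2]
```

Call:
{"op": "step_arm", "data": {
  "targets": [
    [[0.4,0.15,0,0,0,-0.6,1],[0.65,0.25,0,0,0,-0.75,1],[0.7,0.26,0,0,0,-0.76,1],[0.65,0.25,0,0,0,-0.75,1],[0.45,0.16,0,0,0,-0.75,1]]
  ]
}}

```text
t: 20.92
ee_pos: [688.9, -181.6, 259.1]
orientation: [1.198, 2.902, 0.0]
ft_force: [-0.5, -0.6, 0.5]
width: 87.7
grasp_force: 0.0
```

Call:
{"op": "step_arm", "data": {
  "targets": [
    [[0,0,0,0,0,0,1],[0,0,0,0,0,0,1],[0,0,0,0,0,0,1],[0,0,0,0,0,0,1],[0,0,0,0,0,0,1]]
  ]
}}

```text
t: 21.55
ee_pos: [687.2, -182.6, 257.3]
orientation: [-1.197, -2.904, 0.0]
ft_force: [0.0, 0.1, 0.4]
width: 87.9
grasp_force: 0.0
```

```bash
python3 - <<'E'
from h import *
from workcell import get_image
o=state('pliers',(0,0),186)
d=get_image("wrist");np.savez("w4.npz",**d)
cv2.imwrite("pics/w4.png",overlay(d,1.4,0,0,560,420,["pliers","sand"]))
E
```

```text
t21.55 p [ 687.2 -182.6  257.3] psi 45.2 tilt [-0. -0.] F [0.  0.1 0.4] w 87.9 g 0.0
delta mm [-0.3  0.6] units [-0.  0.] z -1.43 turn deg 0.0 units 0.00 q1,q6 [-15.8 -61. ]
```

View pics/w4.png

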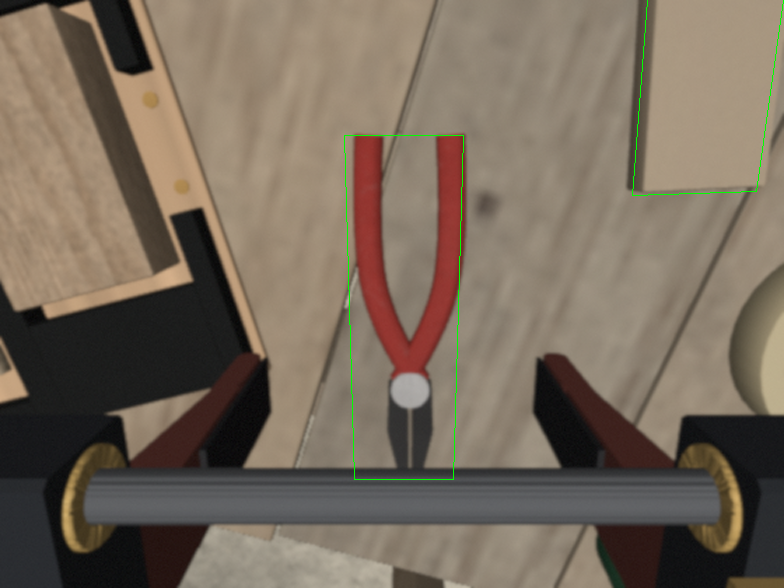

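Call:
{"op": "step_arm", "data": {
  "targets": [
    [[0.02,0.03,-0.4,0,0,0.1,1],[0,0,-0.5,0,0,0,1],[0,0,-0.4,0,0,0,1],[0,0,-0.12,0,0,0,1],[0,0,0,0,0,0,1]]
  ]
}}

```text
t: 22.22
ee_pos: [688.3, -180.8, 185.2]
orientation: [-1.186, -2.908, 0.0]
ft_force: [1.1, -0.2, 0.4]
width: 87.6
grasp_force: 0.0
```

Call:
{"op": "step_arm", "data": {
  "targets": [
    [[0,0,0,0,0,0,0],[0,0,0,0,0,0,0],[0,0,0,0,0,0,0],[0,0,0,0,0,0,0],[0,0,0,0,0,0,0]]
  ]
}}

```text
t: 22.85
ee_pos: [688.5, -180.8, 186.3]
orientation: [1.187, 2.909, 0.0]
ft_force: [0.4, 0.1, 0.7]
width: 41.4
grasp_force: 0.4
```

Call:
{"op": "step_arm", "data": {
  "targets": [
    [[0,0,0,0,0,0,0],[0,0,0,0,0,0,0],[0,0,0,0,0,0,0],[0,0,0.2,0,0,0,0],[0,0,0.3,0,0,0,0]]
  ]
}}

```text
t: 23.48
ee_pos: [688.2, -180.8, 211.3]
orientation: [-1.186, -2.908, 0.0]
ft_force: [0.5, -0.3, -1.7]
width: 37.3
grasp_force: 29.0
```

```bash
python3 -c "
from h import *
state('two',(-40,0),194)"
```

```text
t23.48 p [ 688.2 -180.8  211.3] psi 45.6 tilt [-0.  0.] F [ 0.5 -0.3 -1.7] w 37.3 g 29.0
delta mm [-253.2  417.6] units [-5.1  8.3] z -0.35 turn deg 15.0 units 3.75 q1,q6 [-15.7 -61.3]
```

Call:
{"op": "step_arm", "data": {
  "targets": [
    [[0,0,0.4,0,0,0,0],[-0.24,0.39,0.28,0,0,0.17,0],[-0.38,0.63,0,0,0,0.28,0],[-0.48,0.79,0,0,0,0.35,0],[-0.48,0.79,0,0,0,0.35,0]]
  ]
}}

```text
t: 24.1
ee_pos: [609.0, -49.9, 246.8]
orientation: [1.068, 2.952, 0.001]
ft_force: [1.1, -0.1, -2.3]
width: 37.8
grasp_force: 29.0
```

Call:
{"op": "step_arm", "data": {
  "targets": [
    [[-0.48,0.79,0,0,0,0.36,0],[-0.48,0.79,0,0,0,0.36,0],[-0.48,0.79,0,0,0,0.36,0],[-0.48,0.79,0,0,0,0.36,0],[-0.48,0.79,0,0,0,0.36,0]]
  ]
}}

```text
t: 24.72
ee_pos: [489.1, 147.9, 246.7]
orientation: [0.88, 3.014, 0.002]
ft_force: [0.8, -0.2, -2.2]
width: 37.4
grasp_force: 29.0
```

Call:
{"op": "step_arm", "data": {
  "targets": [
    [[-0.48,0.79,0,0,0,0.36,0],[-0.36,0.63,0,0,0,0.28,0],[-0.24,0.38,0,0,0,0.16,0],[0,0,0,0,0,0,0],[0,0,0,0,0,0,0]]
  ]
}}

```text
t: 25.35
ee_pos: [436.0, 236.5, 246.0]
orientation: [0.797, 3.038, 0.001]
ft_force: [0.1, -0.5, -3.2]
width: 37.6
grasp_force: 29.0
```

```bash
python3 - <<'E'
from h import *
from workcell import get_image
o=state('two',(-40,0),194)
d=get_image("wrist");np.savez("w5.npz",**d)
c=overlay(d,1.4,0,0,560,420,["two"])
p=[*o["ee_pos"][:2],np.radians(60.6)]
for z in(58,71):
    cv2.polylines(c,[((proj(d,world(p,rect(0,49,162,z)))+.5)*1.4).astype(int)],True,(255,0,255),1)
cv2.imwrite("pics/w5.png",c)
E
```

```text
t25.35 p [436.  236.5 246. ] psi 60.6 tilt [0. 0.] F [ 0.1 -0.5 -3.2] w 37.6 g 29.0
delta mm [-1.   0.2] units [-0.  0.] z -1.04 turn deg -0.0 units -0.00 q1,q6 [ 27.1 -33.5]
```

View pics/w5.png

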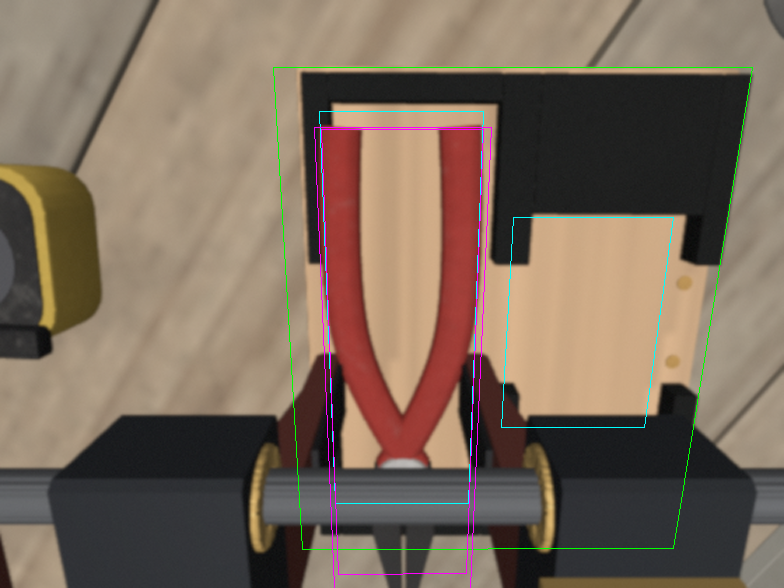

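Call:
{"op": "step_arm", "data": {
  "targets": [
    [[-0.02,0.1,-0.3,0,0,0,0],[0,0,-0.4,0,0,0,0],[0,0,-0.2,0,0,0,0],[0,0,-0.15,0,0,0,0],[0,0,0,0,0,0,0]]
  ]
}}

```text
t: 26.02
ee_pos: [434.6, 241.5, 192.2]
orientation: [-0.798, -3.038, 0.001]
ft_force: [0.6, -0.6, -1.7]
width: 37.5
grasp_force: 29.1
```

```bash
sed -i 's/"two":\[454.6,271.6/"two":[454.4,276.3/' h.py; python3 -c "
from h import *
state('two',(-40,0),193)"
```

```text
t26.02 p [434.6 241.5 192.2] psi 60.6 tilt [-0. -0.] F [ 0.6 -0.6 -1.7] w 37.5 g 29.1
delta mm [ 0.1 -0.1] units [ 0. -0.] z 0.02 turn deg 0.0 units 0.00 q1,q6 [ 27.7 -32.9]
```

Call:
{"op": "step_arm", "data": {
  "targets": [
    [[0,0,0,0,0,0,0.58],[0,0,0,0,0,0,0.58],[0,0,0,0,0,0,0.58],[0,0,0.4,0,0,0,0.58],[0,0,0.9,0,0,0,0.7]]
  ]
}}

```text
t: 26.65
ee_pos: [433.9, 241.4, 257.2]
orientation: [-0.796, -3.036, 0.004]
ft_force: [0.9, 0.2, 0.2]
width: 57.5
grasp_force: 0.0
```

```bash
python3 -c "
from h import *
state('sand',(0,0),186.5)"
```

```text
t26.65 p [433.9 241.4 257.2] psi 60.6 tilt [-0. -0.] F [0.9 0.2 0.2] w 57.5 g 0.0
delta mm [ 265.4 -271.6] units [ 5.3 -5.4] z -1.41 turn deg -13.3 units -3.33 q1,q6 [ 27.7 -32.9]
```

Call:
{"op": "step_arm", "data": {
  "targets": [
    [[0.44,-0.45,0,0,0,-0.27,0.95],[0.73,-0.74,0,0,0,-0.46,0.95],[0.73,-0.74,0,0,0,-0.46,0.95],[0.73,-0.74,0,0,0,-0.46,0.95],[0.73,-0.74,0,0,0,-0.46,0.95]]
  ]
}}

```text
t: 27.28
ee_pos: [603.5, 69.8, 257.9]
orientation: [1.02, 2.971, 0.0]
ft_force: [1.0, -0.5, 0.4]
width: 83.6
grasp_force: 0.0
```

Call:
{"op": "step_arm", "data": {
  "targets": [
    [[0.73,-0.74,0,0,0,-0.46,0.95],[0.73,-0.74,0,0,0,-0.46,0.95],[0.48,-0.54,0,0,0,-0.3,0.95],[0,0,0,0,0,0,0.95],[0,0,0,0,0,0,0.95]]
  ]
}}

```text
t: 27.9
ee_pos: [698.7, -29.4, 257.3]
orientation: [-1.143, -2.925, 0.0]
ft_force: [-0.1, -0.7, -0.3]
width: 83.2
grasp_force: 0.0
```

```bash
python3 -c "
from h import *
state('sand',(0,0),186.5)"
```

```text
t27.90 p [698.7 -29.4 257.3] psi 47.3 tilt [-0.  0.] F [-0.1 -0.7 -0.3] w 83.2 g 0.0
delta mm [ 0.6 -0.8] units [ 0. -0.] z -1.42 turn deg 0.0 units 0.00 q1,q6 [ -3.4 -50.7]
```

Call:
{"op": "step_arm", "data": {
  "targets": [
    [[0.01,-0.01,-0.4,0,0,0,0.95],[0,0,-0.5,0,0,0,0.95],[0,0,-0.4,0,0,0,0.95],[0,0,-0.11,0,0,0,0.95],[0,0,0,0,0,0,0.95]]
  ]
}}

```text
t: 28.52
ee_pos: [699.8, -30.1, 186.6]
orientation: [-1.143, -2.925, 0.0]
ft_force: [-0.4, -0.2, 0.5]
width: 83.8
grasp_force: 0.0
```

Call:
{"op": "step_arm", "data": {
  "targets": [
    [[0,0,0,0,0,0,0],[0,0,0,0,0,0,0],[0,0,0,0,0,0,0],[0,0,0,0,0,0,0],[0,0,0,0,0,0,0]]
  ]
}}

```text
t: 29.15
ee_pos: [700.1, -30.3, 187.6]
orientation: [1.144, 2.925, 0.0]
ft_force: [-0.5, -0.7, 3.8]
width: 50.0
grasp_force: 30.0
```

Call:
{"op": "step_arm", "data": {
  "targets": [
    [[0,0,0,0,0,0,0],[0,0,0,0,0,0,0],[0,0,0.3,0,0,0,0],[0,0,0.4,0,0,0,0],[0,0,0.5,0,0,0,0]]
  ]
}}

```text
t: 29.78
ee_pos: [699.9, -30.3, 248.5]
orientation: [-1.144, -2.926, 0.0]
ft_force: [0.5, -0.4, 0.7]
width: 49.8
grasp_force: 30.0
```

```bash
python3 -c "
from h import *
state('two',(39,0),193.5)"
```

```text
t29.77 p [699.9 -30.3 248.5] psi 47.3 tilt [-0. -0.] F [ 0.5 -0.4  0.7] w 49.8 g 30.0
delta mm [-226.3  340.6] units [-4.5  6.8] z -1.1 turn deg 13.3 units 3.33 q1,q6 [ -3.5 -50.7]
```

Call:
{"op": "step_arm", "data": {
  "targets": [
    [[-0.33,0.5,0,0,0,0.24,0],[-0.55,0.83,0,0,0,0.41,0],[-0.55,0.83,0,0,0,0.41,0],[-0.55,0.83,0,0,0,0.41,0],[-0.55,0.83,0,0,0,0.41,0]]
  ]
}}

```text
t: 30.4
ee_pos: [572.8, 161.9, 248.6]
orientation: [0.948, 2.994, 0.001]
ft_force: [-0.3, 0.1, 0.2]
width: 50.0
grasp_force: 30.0
```

Call:
{"op": "step_arm", "data": {
  "targets": [
    [[-0.55,0.83,0,0,0,0.41,0],[-0.55,0.83,0,0,0,0.41,0],[-0.55,0.83,0,0,0,0.41,0],[-0.34,0.5,0,0,0,0.22,0],[0,0,0,0,0,0,0]]
  ]
}}

```text
t: 31.02
ee_pos: [473.1, 311.9, 248.4]
orientation: [0.792, 3.039, 0.002]
ft_force: [-0.3, 0.8, -0.1]
width: 49.6
grasp_force: 30.0
```

```bash
python3 - <<'E'
from h import *
from workcell import get_image
o=state('two',(39,0),193.5)
d=get_image("wrist");np.savez("w6.npz",**d)
c=overlay(d,1.4,0,0,560,420,["two"])
p=[*o["ee_pos"][:2],np.radians(60.6)]
cv2.polylines(c,[((proj(d,world(p,rect(0,50,80,o["ee_pos"][2]-187.2+18)))+.5)*1.4).astype(int)],True,(255,0,255),1)
cv2.imwrite("pics/w6.png",c)
E
```

```text
t31.02 p [473.1 311.9 248.4] psi 60.8 tilt [0. 0.] F [-0.3  0.8 -0.1] w 49.6 g 30.0
delta mm [ 0.4 -1.6] units [ 0. -0.] z -1.1 turn deg -0.2 units -0.05 q1,q6 [ 32.2 -28.6]
```

View pics/w6.png

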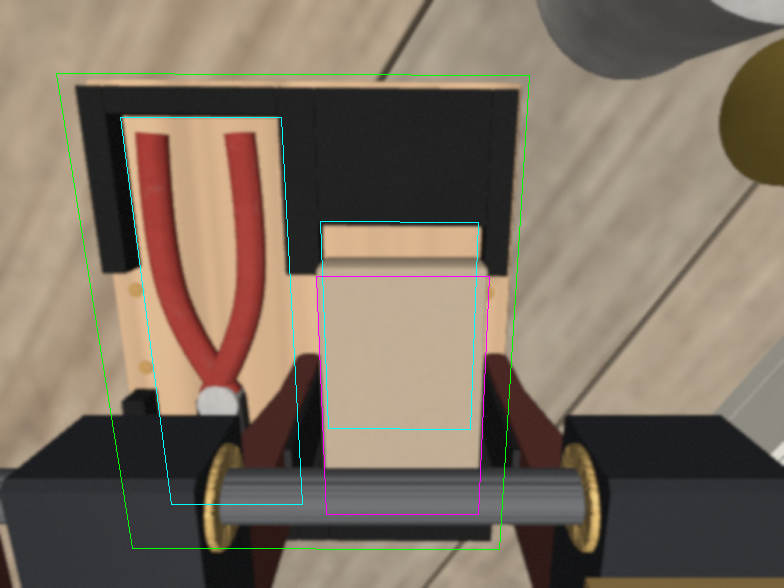

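Call:
{"op": "step_arm", "data": {
  "targets": [
    [[0.07,-0.07,-0.3,0,0,-0.05,0],[0,0,-0.4,0,0,0,0],[0,0,-0.25,0,0,0,0],[0,0,-0.14,0,0,0,0],[0,0,0,0,0,0,0]]
  ]
}}

```text
t: 31.7
ee_pos: [477.5, 306.3, 192.0]
orientation: [-0.803, -3.037, 0.001]
ft_force: [-0.6, -0.1, -0.5]
width: 49.7
grasp_force: 30.0
```

Call:
{"op": "step_arm", "data": {
  "targets": [
    [[0,0,0,0,0,0,0.7],[0,0,0,0,0,0,0.7],[0,0,0,0,0,0,0.7],[0,0,0.4,0,0,0,0.7],[0,0,0.9,0,0,0,0.7]]
  ]
}}

```text
t: 32.33
ee_pos: [476.9, 306.4, 257.9]
orientation: [-0.801, -3.035, 0.004]
ft_force: [1.1, 0.4, 1.0]
width: 61.5
grasp_force: 0.0
```

Call:
{"op": "step_arm", "data": {
  "targets": [
    [[0.5,-0.5,0.6,0,0,0,0.7],[0.7,-0.7,0.3,0,0,0,0.7],[0.7,-0.7,0,0,0,0,0.7],[0.7,-0.7,0,0,0,0,0.7],[0.4,-0.4,0,0,0,0,0.7]]
  ]
}}

```text
t: 32.95
ee_pos: [628.9, 154.9, 304.6]
orientation: [0.804, 3.035, 0.001]
ft_force: [-0.9, 0.9, -1.0]
width: 61.5
grasp_force: 0.0
```

Call:
{"op": "step_arm", "data": {
  "targets": [
    [[0,0,0,0,0,0,0.7],[0,0,0,0,0,0,0.7],[0,0,0,0,0,0,0.7],[0,0,0,0,0,0,0.7],[0,0,0,0,0,0,0.7]]
  ]
}}

```text
t: 33.58
ee_pos: [627.2, 157.2, 302.7]
orientation: [-0.801, -3.038, 0.0]
ft_force: [-0.8, -0.5, 0.4]
width: 61.5
grasp_force: 0.0
```

```bash
python3 - <<'E'
from h import *
from workcell import get_image
state()
d=get_image("top");np.savez("top1.npz",**d)
im=d["pixels"][:,:,::-1]
a=cv2.resize(im[200:335,90:220],None,fx=3,fy=3,interpolation=cv2.INTER_CUBIC)
b=cv2.resize(im[178:313,350:485],None,fx=3,fy=3,interpolation=cv2.INTER_CUBIC)
cv2.imwrite("pics/fin.png",np.hstack([a,b]))
E
```

```text
t33.58 p [627.2 157.2 302.7] psi 60.5 tilt [-0. -0.] F [-0.8 -0.5  0.4] w 61.5 g 0.0
```

View pics/fin.png

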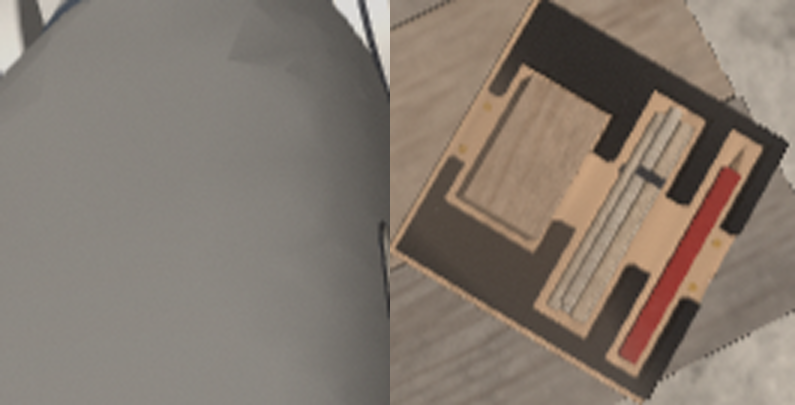

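Call:
{"op": "step_arm", "data": {
  "targets": [
    [[0,-0.6,0.2,0,0,0,0.7],[0,-0.9,0.2,0,0,0,0.7],[0,-0.9,0.2,0,0,0,0.7],[0,-0.9,0,0,0,0,0.7],[0,-0.9,0,0,0,0,0.7]]
  ]
}}

```text
t: 34.25
ee_pos: [627.4, -54.6, 333.0]
orientation: [0.802, 3.037, 0.0]
ft_force: [1.3, -0.6, -0.1]
width: 61.4
grasp_force: 0.0
```

Call:
{"op": "step_arm", "data": {
  "targets": [
    [[0,-0.9,0,0,0,0,0.7],[0,-0.9,0,0,0,0,0.7],[0,-0.9,0,0,0,0,0.7],[0,-0.5,0,0,0,0,0.7],[0,0,0,0,0,0,0.7]]
  ]
}}

```text
t: 34.88
ee_pos: [627.4, -214.5, 332.6]
orientation: [0.806, 3.037, 0.0]
ft_force: [0.5, 0.3, -0.2]
width: 61.7
grasp_force: 0.0
```

```bash
python3 - <<'E'
from h import *
from workcell import get_image
for cam in("top","scene"):
    d0=dict(np.load(cam+"0.npz"));d=get_image(cam)
    # rectify the tray-two plane z=24 (block top) / z=12 (pliers) to a mm grid in the tray frame, 1 px = 1 mm
    for nm,cx,z,w,l in(("sand",39,24,90,120),("pliers",-40,12,84,200)):
        q=proj(d,world(P["two"],[(cx-w/2,-l/2,z),(cx+w/2,-l/2,z),(cx+w/2,l/2,z),(cx-w/2,l/2,z)])).astype(np.float32)
        H=cv2.getPerspectiveTransform(q,np.float32([(0,0),(w,0),(w,l),(0,l)]))
        a,b=[cv2.warpPerspective(x["pixels"],H,(w,l)).astype(int) for x in(d0,d)]
        m=(abs(a-b).sum(2)>40).astype(np.uint8)
        if nm=="pliers": m=((b[...,0]-b[...,1]>70)).astype(np.uint8)
        m=cv2.morphologyEx(m,cv2.MORPH_OPEN,np.ones((3,3)))
        y,x=np.nonzero(m)
        if len(x)==0: print(cam,nm,"none");continue
        (c,s,ang)=cv2.minAreaRect(np.c_[x,y].astype(np.float32))
        print(cam,nm,"area",m.sum(),"rect centre in tray frame",c[0]-w/2+cx,c[1]-l/2,"size",s,ang,"pctl x",np.percentile(x,[3,97])-w/2+cx,"y",np.percentile(y,[3,97])-l/2)
E
```

```text
top sand area 622 rect centre in tray frame 30.5 -7.0 size (80.0, 49.0) 90.0 pctl x [ 6. 50.] y [-46.  30.]
top pliers area 2087 rect centre in tray frame -42.0 30.5 size (103.0, 46.0) 90.0 pctl x [-64. -20.] y [-17.  79.]
scene sand area 700 rect centre in tray frame 37.0 0.5 size (89.0, 50.0) 90.0 pctl x [13. 60.] y [-44.  45.]
scene pliers area 1684 rect centre in tray frame -41.0 29.5 size (103.0, 44.0) 90.0 pctl x [-62. -20.] y [-18.  78.]
```

```bash
python3 -c "
from workcell import ctrl
print(ctrl.close_job())"
```

```text
the job is handed in; nothing more can be done
None
```

The job is handed in at about 35 s of the 106 s: all five things were put in their pockets. The last pictures confirmed four of them; the sanding block was checked only by rougher image measurements, which put it inside its limits. No verdict came back.

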